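# Return four sanders to their foam inserts

### The job

Four cordless sanders have come back to the tool store's returns counter. Put each sander, pad down, into the foam insert whose cut-out has the shape of its pad, so that every pad rests flat on the yellow floor of its cut-out and all four are released. Keep the sanders upright and lower them into place rather than dropping them, and do not push the carton or the tape roll about.

Things in the scene. Friction and masses are not known exactly. Their poses are not given: they have to be found in the camera images.
- sander_round_center (a point): Loose cordless sander, blue-grey with black top and grey pad, the one with the round pad. 110 mm tall, about 0.7 kg. This point: its centre, 55 mm above the underside, over the pad's middle; z up, x to its front (battery and dust outlet stick out behind, to 78 mm). Pad: disc of 125 mm diameter, 15 mm thick. Grip across y from above: a cylinder of 52 mm diameter, clear from 45 to 104 mm above the underside.
- sander_square_center (a point): Loose cordless sander, blue-grey with black top and grey pad, the one with the square pad. 110 mm tall, about 0.7 kg. This point: its centre, 55 mm above the underside, over the pad's middle; z up, x to its front (battery and dust outlet stick out behind, to 78 mm). Pad: square, 104 x 104 mm, 15 mm thick. Grip across y from above: a block 50 mm wide in y and 56 mm long in x, clear from 45 to 104 mm above the underside.
- sander_oblong_center (a point): Loose cordless sander, blue-grey with black top and grey pad, the one with the oblong pad. 110 mm tall, about 0.7 kg. This point: its centre, 55 mm above the underside, over the pad's middle; z up, x to its front (battery and dust outlet stick out behind, to 78 mm). Pad: rectangle, 130 mm in x by 80 mm in y, 15 mm thick. Grip across y from above: a block 50 mm wide in y and 78 mm long in x, clear from 45 to 104 mm above the underside.
- sander_iron_center (a point): Loose cordless sander, blue-grey with black top and grey pad, pad shaped like a clothes iron. 110 mm tall, about 0.7 kg. This point: its centre, 55 mm above the underside, over the pad's middle; z up, x to its front (battery and dust outlet stick out behind, to 78 mm). Pad: iron shape, 136 (x) by 100 mm (y), nose at +x, 15 mm thick. Grip across y from above: 50 mm wide, sides parallel from x -36 to 16 mm, clear from 45 to 104 mm above the underside.
- insert_round: Foam insert fixed on the counter, black over yellow: block 165 x 165 mm, 22 mm thick, with a round (141 mm diameter) cut-out 12 mm deep showing a yellow floor; 8 mm wider than its sander's pad all round. Origin: middle of the underside, below the cut-out's middle; floor 10 mm, rim 22 mm above it. The sander may face any way in it.
- insert_square: Foam insert fixed on the counter, black over yellow: block 144 x 144 mm, 22 mm thick, with a square (120 x 120 mm) cut-out 12 mm deep showing a yellow floor; 8 mm wider than its sander's pad all round. Origin: middle of the underside, below the cut-out's middle; floor 10 mm, rim 22 mm above it. Sides along x and y; the sander fits in any of the four quarter turns.
- insert_oblong: Foam insert fixed on the counter, black over yellow: block 170 mm (x) x 120 mm (y), 22 mm thick, with a rectangular (146 mm in x, 96 mm in y) cut-out 12 mm deep showing a yellow floor; 8 mm wider than its sander's pad all round. Origin: middle of the underside, below the cut-out's middle; floor 10 mm, rim 22 mm above it. The long side runs along x; the sander fits either way round.
- insert_iron: Foam insert fixed on the counter, black over yellow: block 176 mm (x) x 140 mm (y), 22 mm thick, with a clothes-iron-shaped (152 mm in x, 116 mm in y) cut-out 12 mm deep showing a yellow floor; 8 mm wider than its sander's pad all round. Origin: middle of the underside, below the cut-out's middle; floor 10 mm, rim 22 mm above it. Nose to +x; the sander fits only with its nose the same way.
- carton: Bystander: closed cardboard carton of sanding discs, 135 x 135 x 60 mm high; origin at the middle of its underside. Leave it where it is.
- tape_roll: Bystander: roll of masking tape lying flat, 110 mm outer and 76 mm inner diameter, 48 mm high; origin at the middle of its underside. Leave it where it is.

How it is judged (in metres and radians):
At the end, for the whole second after the job is handed in: All four sanders stand pad down, upright (within 3 degrees) and at rest in the insert of their own pad's shape, the pad resting on the floor of the cut-out (within 4 mm in height; on the rim it would be 12 mm too high), centred within 14 mm (horizontal distance between sander_round_center and insert_round below 0.014 m and z of sander_round_center in the frame of insert_round between 0.061 and 0.069 m and angle between each of sander_round_center, sander_square_center, sander_oblong_center, sander_iron_center's own z axis and vertical below 0.06 rad and linear speed of each of sander_round, sander_square, sander_oblong, sander_iron below 0.02 m/s and horizontal distance between sander_square_center and insert_square below 0.014 m and z of sander_square_center in the frame of insert_square between 0.061 and 0.069 m and horizontal distance between sander_oblong_center and insert_oblong below 0.014 m and z of sander_oblong_center in the frame of insert_oblong between 0.061 and 0.069 m and horizontal distance between sander_iron_center and insert_iron below 0.014 m and z of sander_iron_center in the frame of insert_iron between 0.061 and 0.069 m); the robot touches nothing.
It fails at once if a sander is tipped more than about 30 degrees (angle between any of sander_round_center, sander_square_center, sander_oblong_center, sander_iron_center's own z axis and vertical above 0.52 rad).
It fails at once if a sander is let fall from more than about 3 cm ((linear speed of sander_round above 0.8 m/s and contact force between the fingers and sander_round below 0.3 N) or (linear speed of sander_square above 0.8 m/s and contact force between the fingers and sander_square below 0.3 N) or (linear speed of sander_oblong above 0.8 m/s and contact force between the fingers and sander_oblong below 0.3 N) or (linear speed of sander_iron above 0.8 m/s and contact force between the fingers and sander_iron below 0.3 N)).
It fails at once if the carton is moved more than 30 mm (distance of carton from where it was at the start of the episode above 0.03 m).
It fails at once if the tape roll is moved more than 30 mm (distance of tape_roll from where it was at the start of the episode above 0.03 m).
It also fails if it takes over 115 s, if anything falls off the work surface, if the arm or the gripper's body presses on something with over 40 N, if the wrist force passes 120 N, or if a joint passes its speed limit or range.

### The arm

A 6-joint arm with a two-finger parallel gripper is mounted at the origin on the work surface. World frame = base frame: x ahead of the robot, y to its left, z up, the work surface at z = 0. Lengths are in m, angles in degrees, forces in N, time in s.
With the tool pointing down it reaches from about 0.25 to 0.725 m from the base axis. Payload 9.7 kg.
Tool frame: the origin (TCP) lies midway between the tips of the shut fingers; the grasp point (between the pads) lies bot.hold_point_z behind it (bot.hold_point_z is the distance from the TCP to the grasp point, in m); z points along the fingers, y is the line along which they close (so a half turn about z gives the same grasp; the last joint's range is limited). The gripper opens to 85 mm and grips with 20 to 120 N. Pads are 22 mm wide; open, the fingers measure 114 mm over their backs; the gripper's body (76 mm by 85 mm) begins 54 mm behind the grasp point. The pads swing forward as they close: fully open they stand 13 mm farther back than shut.
Start: joints at [-75.229, 4.979, 10.078, 95.1, 0, 90], TCP at [0.14, -0.532, 0.231] pointing down, gripper open.
Joint ranges: [-179.16, 179.16], [-48.56, 103.87], [-65.8, 70.77], [-126.05, 130.52], [-82.76, 87.17], [-180, 180]. Speed limits (degrees/s): [127.2, 127.2, 147.25, 180, 180, 180].

### API

Orientations are given as [roll, pitch, yaw] about the fixed x, y, z axes, in that order (R = Rz(yaw) Ry(pitch) Rx(roll)).
In Python, from workcell import bot, camera, camera_model, ticket gives the robot as it stands.
- The arm moves only by the tool send_rows, never from a script. Its argument "targets" is text: rows parted by semicolons, each of 5 numbers parted by spaces: the shift along the tool's x, y, z in mm, then the turn about the tool's z in degrees, then the closure in counts, from 0 (fully open) to 255 (shut). A call has 1 to 20 rows; each row is the pose to reach, as a shift and turn from the pose commanded when the call began, along the tool's axes at that moment; what a row does not reach only later rows make up. A row lasts 1/8 s, in which the tool goes at most 62.5 mm and 10.7 degrees, less where a joint would pass 70% of its speed; a pose out of reach is approached as far as the arm can. A call with a gripper value outside its range is refused whole. The fingers move at their own pace and stop on an object; "newtons" is the grip in N (left out, the last holds). Time passes only in rows, so rows that repeat a pose let the fingers close. It gives the time, the measured TCP pose, the force, the opening and the grip force at its end, in the units of the state.
- bot.get_obs(): the state, without advancing time (a new reading comes with each control period).
- camera(name): name is "scene" or "top" or "wrist"; returns the picture (384x512x3 uint8, blue, green, red); there is no depth.
- camera_model(name): a dict with "K" (3x3 intrinsics, pixels), "pose" (4x4, takes a point from camera to world coordinates); the wrist camera has in their place "T_tool_cam" (4x4, takes a point from camera to tool coordinates, whose origin is the TCP and whose axes are the flange's). Camera axes: x right, y down, z forward; pixel columns grow to the right and rows downward; lengths in m; the calibration is good to about 2 mm. A picture is of the moment at which its call begins: read the wrist's pose just before it. camera_model takes no time and is no camera call.
- ticket.job_done(): hands the job in; it is judged then, once.
The state is a dict: "time": time; "q": joint angles; "qd": joint speeds; "joint_efforts": joint torques, N m; "ee_pos": TCP position; "tcp_rot": TCP orientation; "wrist_force": force on the tool from outside, world axes, zero at the start; "torque": the same for the moment, N m; "opening": finger opening in m; "grasp_force": force on a finger pad.
Only numpy, scipy, OpenCV 4.12 (cv2) and the standard library are available. Lean on these libraries where they do the work, as an engineer would, in place of code of your own. Each camera call takes 0.05 s, during which the arm holds its last target. There are 200 camera calls.

## Working session

There is one attempt and no reset: what is moved stays moved. The work goes in short steps, Python scripts to look and compute and a tool call to move; the robot and the scene stay as the last step left them, time stands still between calls to the robot, and variables do not carry over. Pictures are saved under pics/ and viewed, at most 14 in all, crops included, and the job is handed in when it is done.

Besides the shell and the picture viewer there is one more tool, called after "Request:" by a JSON object that holds its "op" and its "data", one argument or row to a line. send_rows: Moves the arm, as the interface text tells. Its arguments: {"type":"object","properties":{"targets":{"type":"string"},"newtons":{"type":"number"}},"required":["targets"]}

```bash
mkdir -p pics; python3 - <<'E'
from workcell import bot, camera, camera_model
import cv2
o=bot.get_obs(); print(o, bot.hold_point_z)
for n in ("scene","top"):
    m=camera_model(n); print(n,m)
    cv2.imwrite(f"pics/{n}0.png",camera(n))
print(camera_model("wrist"))
E
```

```text
{'time': 0.0, 'q': array([-7.52300417e+01,  5.00950584e+00,  1.00341082e+01,  9.51019852e+01,
       -1.08198726e-04,  8.99993029e+01]), 'qd': array([-0.08650857, -0.04285463,  0.09761966, -0.10617316, -0.01474095,
        0.03439173]), 'joint_efforts': array([-1.00612131e-03, -5.20387495e+01,  4.64805365e+01,  1.61685707e-02,
       -3.17483580e-05,  1.14534421e-05]), 'ee_pos': array([ 0.14015166, -0.53158324,  0.23059529]), 'tcp_rot': array([-1.79922617e+02,  1.07257157e-04,  1.47706555e+01]), 'wrist_force': array([-0.1609576 , -0.71162069, -0.09359278]), 'torque': array([-0.00106603, -0.0350291 ,  0.07666137]), 'grasp_force': 0.0, 'opening': 0.08547186539468593} 0.0187
scene {'K': array([[357.52303003,   0.        , 258.82886243],
       [  0.        , 357.52303003, 195.93520653],
       [  0.        ,   0.        ,   1.        ]]), 'pose': array([[ 0.76187234,  0.52611634, -0.37782552,  0.96917977],
       [ 0.6476535 , -0.60996066,  0.45661027, -0.51147661],
       [ 0.00977142, -0.59257876, -0.80545325,  1.00599086],
       [ 0.        ,  0.        ,  0.        ,  1.        ]])
[... 237 characters left out ...]
      [-0.99967503,  0.01464102, -0.02086793,  0.00233291],
       [ 0.01826435, -0.15969926, -0.98699674,  1.14898614],
       [ 0.        ,  0.        ,  0.        ,  1.        ]])}
{'K': array([[270.31171033,   0.        , 246.51481435],
       [  0.        , 270.31171033, 192.13133562],
       [  0.        ,   0.        ,   1.        ]]), 'T_tool_cam': array([[-4.50152990e-04, -9.51436273e-01, -3.07845441e-01,
         7.87957271e-02],
       [ 9.99999756e-01, -2.63672169e-04, -6.47356068e-04,
         5.69324721e-04],
       [ 5.34747769e-04, -3.07845657e-01,  9.51436159e-01,
        -1.42492404e-01],
       [ 0.00000000e+00,  0.00000000e+00,  0.00000000e+00,
         1.00000000e+00]])}
```

View pics/top0.png

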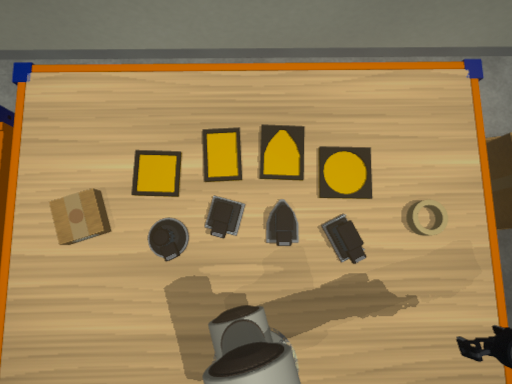

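View pics/scene0.png

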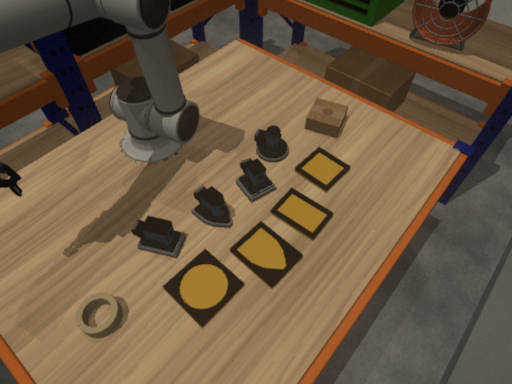

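The top view (up is +x, left is +y) shows these sanders: round (168,238), square (225,216), iron (283,222) with its nose up, and oblong (346,238). The inserts are square (157,173), oblong (222,155), iron (283,153) and round (345,173). The carton is at (80,216) and the tape at (425,217). The scene view agrees. Next I'll enlarge the sanders and measure the inserts.

```bash
cat > h.py <<'E'
import numpy as np, cv2
from workcell import bot, camera, camera_model
from scipy.spatial.transform import Rotation as R
def cam(name,o=None):
    m=camera_model(name)
    if name!="wrist": return m["K"],m["pose"]
    T=np.eye(4);T[:3,:3]=R.from_euler('xyz',o["tcp_rot"],degrees=True).as_matrix();T[:3,3]=o["ee_pos"]
    return m["K"],T@m["T_tool_cam"]
def cast(K,P,uv,z):
    uv=np.atleast_2d(uv).astype(float)
    d=np.c_[uv,np.ones(len(uv))]@np.linalg.inv(K).T@P[:3,:3].T
    return P[:3,3]+d*((z-P[2,3])/d[:,2])[:,None]
def blobs(mask,amin):
    cs,_=cv2.findContours(mask.astype(np.uint8),cv2.RETR_EXTERNAL,cv2.CHAIN_APPROX_NONE)
    return [c[:,0,:] for c in cs if cv2.contourArea(c)>amin]
E
python3 - <<'E'
from h import *
im=cv2.imread("pics/top0.png");K,P=cam("top")
h=cv2.cvtColor(im,cv2.COLOR_BGR2HSV)
y=(h[...,0]>18)&(h[...,0]<30)&(h[...,1]>220)&(h[...,2]>150)
for c in blobs(y,300):
    p=cast(K,P,c,0.010)[:,:2].astype(np.float32); print("ins",c.mean(0).round(), cv2.minAreaRect(p*1000))
cr=im[180:280,130:390]; cv2.imwrite("pics/crop0.png",cv2.resize(cr,None,fx=3,fy=3,interpolation=cv2.INTER_CUBIC))
g=(h[...,2]<110)&(h[...,1]<90); 
for c in blobs(g[185:270,140:380],300):
    c=c+[140,185];p=cast(K,P,c,0.05)[:,:2].astype(np.float32); print("s",c.mean(0).round(), cv2.minAreaRect(p*1000))
E
```

```text
ins [156. 173.] ((596.6337280273438, 304.2094421386719), (115.29149627685547, 116.60442352294922), 87.3731689453125)
ins [344. 172.] ((589.774169921875, -298.4502258300781), (132.6322021484375, 135.35247802734375), 87.33295440673828)
ins [222. 154.] ((655.199462890625, 96.05715942382812), (141.91929626464844, 93.43040466308594), 2.500216007232666)
ins [281. 157.] ((660.1160888671875, -97.16958618164062), (113.2105484008789, 146.77780151367188), 88.85089111328125)
s [170. 240.] ((388.2291564941406, 253.97218322753906), (115.77288055419922, 109.17353820800781), 44.95790100097656)
s [345. 241.] ((374.2641296386719, -277.01104736328125), (145.17257690429688, 85.8023681640625), 26.368249893188477)
s [281. 228.] ((428.28558349609375, -86.1705322265625), (90.73206329345703, 133.03274536132812), 88.04241943359375)
s [223. 219.] ((445.26080322265625, 90.1075210571289), (93.34534454345703, 113.19921875), 74.99398040771484)
```

View pics/crop0.png

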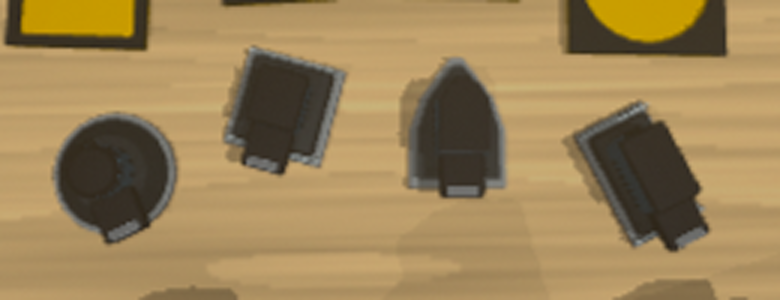

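The crop shows front directions of about +27° for the round (battery at the lower right), −15° for the square, 0° for the iron and +26° for the oblong. I'll add a move planner and take close wrist looks at each sander.

```bash
cat >> h.py <<'E'
def plan(*tg):
    """world targets (x,y,z,yaw) -> shift in tool axes mm, turn deg"""
    o=bot.get_obs();Rm=R.from_euler('xyz',o["tcp_rot"],degrees=True).as_matrix()
    for t in tg:
        d=Rm.T@(np.array(t[:3])-o["ee_pos"])*1000
        print("row",d.round(0),"turn",round(-(t[3]-o["tcp_rot"][2]),1))
E
python3 -c "
from h import *
plan((.37,-.27,.24,26))"
```

```text
row [ 289. -194.   -9.] turn -11.2
```

Request:
{"op": "send_rows", "data": {
  "targets": "48 -32 -2 -2 0;96 -65 -3 -4 0;145 -97 -4 -6 0;193 -129 -6 -8 0;241 -161 -8 -10 0;289 -194 -9 -11 0;289 -194 -9 -11 0;289 -194 -9 -11 0;289 -194 -9 -11 0"
}}

```text
time: 1.23
ee_pos: [0.3695, -0.2714, 0.2401]
tcp_rot: [-180.0, 0.0, 25.7]
wrist_force: [-0.1, -0.9, 0.1]
opening: 0.0856
grasp_force: 0.0
```

```bash
python3 - <<'E'
from h import *
o=bot.get_obs();print(o["time"],o["ee_pos"],o["tcp_rot"])
im=camera("wrist");cv2.imwrite("pics/w1.png",im)
K,P=cam("wrist",o);np.savez("w1.npz",K=K,P=P)
E
```

```text
1.225 [ 0.3695216  -0.27141493  0.24014242] [-1.79990534e+02  1.76886682e-02  2.56676632e+01]
```

View pics/w1.png

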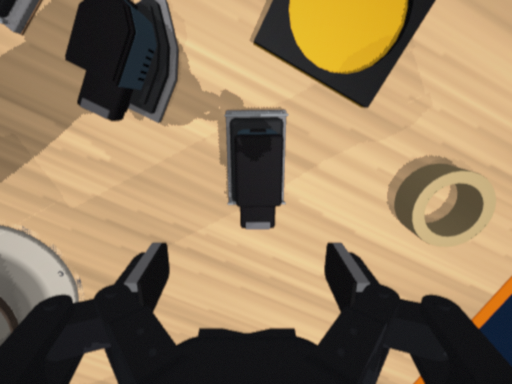

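The oblong sander's pad corners are near (226,111), (286,110), (229,204) and (284,204), with its front up in the image. The round insert is at the upper right.

```bash
python3 - <<'E'
from h import *
d=np.load("w1.npz");K,P=d["K"],d["P"];im=cv2.imread("pics/w1.png")
p=cast(K,P,[(226,111),(286,110),(229,204),(284,204)],.015);print(p.round(4)*1000)
print("len",np.linalg.norm(p[0]-p[2]),np.linalg.norm(p[1]-p[3]),"wid",np.linalg.norm(p[0]-p[1]),np.linalg.norm(p[2]-p[3]))
f=(p[:2].mean(0)-p[2:].mean(0));print("yaw",np.degrees(np.arctan2(f[1],f[0])),"c",p.mean(0))
h=cv2.cvtColor(im,cv2.COLOR_BGR2HSV)
g=(h[...,1]<85)|(h[...,2]<60)
for c in blobs(g[90:235,205:310],800):
    c=c+[205,90]
    q=cast(K,P,c,.015)[:,:2]; r=cv2.minAreaRect((q*1000).astype(np.float32));print(c.min(0),c.max(0),r)
E
```

```text
[[ 421.9 -216.9   15. ]
 [ 456.8 -286.8   15. ]
 [ 306.  -274.    15. ]
 [ 340.5 -345.9   15. ]]
len 0.1292076683533253 0.13046116957945433 wid 0.07812091522782282 0.07974957648299563
yaw 26.590433949643316 c [ 0.38132178 -0.28091304  0.015     ]
[224 109] [288 229] ((364.1104431152344, -289.0671691894531), (171.8267822265625, 84.09600830078125), 26.199575424194336)
```

```bash
python3 - <<'E'
from h import *
im=cv2.imread("pics/top0.png");K,P=cam("top")
h=cv2.cvtColor(im,cv2.COLOR_BGR2HSV)
m=((h[...,1]>220)&(h[...,2]>140)&(h[...,0]>15)&(h[...,0]<32))|((h[...,2]<75))
m=m.astype(np.uint8);m[:110]=0;m[205:]=0
for c in blobs(m,900):
    p=cast(K,P,c,0.022)[:,:2].astype(np.float32); print(c.mean(0).round(), cv2.minAreaRect(p*1000))
plan((.381,-.281,.15,26.5),(.381,-.281,.062,26.5))
E
```

```text
[156. 173.] ((593.3602294921875, 300.4820556640625), (143.39268493652344, 142.1346893310547), 87.47109985351562)
[345. 173.] ((588.6317749023438, -296.7707214355469), (163.91433715820312, 162.4137420654297), 88.93267822265625)
[501. 170.] ((592.6724853515625, -803.7835083007812), (80.86837768554688, 230.12147521972656), 89.1053466796875)
[222. 155.] ((651.2421264648438, 94.77513885498047), (168.9268035888672, 116.79322052001953), 2.245910167694092)
[282. 152.] ((656.6741943359375, -97.47956848144531), (136.59088134765625, 175.4651641845703), 87.08354187011719)
row [ 6. 14. 90.] turn -0.9
row [  6.  14. 178.] turn -0.9
```

Request:
{"op": "send_rows", "data": {
  "targets": "6 14 45 -1 0;6 14 90 -1 0;6 14 130 -1 0;6 14 160 -1 0;6 14 178 -1 0;6 14 178 -1 0;6 14 178 -1 0;6 14 178 -1 255;6 14 178 -1 255;6 14 178 -1 255;6 14 178 -1 255;6 14 178 -1 255;6 14 178 -1 255;6 14 178 -1 255",
  "newtons": 70
}}

```text
time: 3.02
ee_pos: [0.382, -0.2806, 0.0632]
tcp_rot: [179.9, -0.0, 26.8]
wrist_force: [-1.1, 1.5, 4.4]
opening: 0.0497
grasp_force: 72.6
```

```bash
python3 - <<'E'
from h import *
o=bot.get_obs();print(o["ee_pos"],o["tcp_rot"])
plan((.381,-.281,.23,26),(.6525,.095,.23,2),(.6525,.095,.075,2))
E
```

```text
[ 0.3819891  -0.28063938  0.06317359] [ 1.79944286e+02 -3.18889271e-02  2.67822311e+01]
row [  -1.    0. -167.] turn 0.8
row [ 411. -213. -167.] turn 24.8
row [ 411. -213.  -12.] turn 24.8
```

Request:
{"op": "send_rows", "data": {
  "targets": "0 0 -30 0 255;0 0 -80 0 255;0 0 -130 0 255;0 0 -167 0 255;20 -10 -167 2 255;60 -31 -167 5 255;105 -54 -167 8 255;150 -78 -167 11 255;195 -101 -167 14 255;240 -124 -167 17 255;285 -148 -167 20 255;330 -171 -167 22 255;370 -192 -167 24 255;395 -205 -167 25 255;411 -213 -167 25 255;411 -213 -167 25 255;411 -213 -167 25 255;411 -213 -167 25 255"
}}

```text
time: 5.28
ee_pos: [0.655, 0.0635, 0.2294]
tcp_rot: [-178.7, 0.0, 5.0]
wrist_force: [0.7, -0.1, -4.5]
opening: 0.0491
grasp_force: 75.1
```

```bash
python3 - <<'E'
from h import *
o=bot.get_obs();print(o["ee_pos"],o["tcp_rot"])
im=camera("wrist");cv2.imwrite("pics/w2.png",im)
K,P=cam("wrist",o);np.savez("w2.npz",K=K,P=P)
plan((.6525,.095,.1,2),(.6525,.095,.0735,2))
E
```

```text
[0.65496562 0.06354727 0.22943465] [-1.78678502e+02  4.36464507e-02  5.02767092e+00]
row [  0. -29. 130.] turn 3.0
row [  0. -28. 157.] turn 3.0
```

View pics/w2.png

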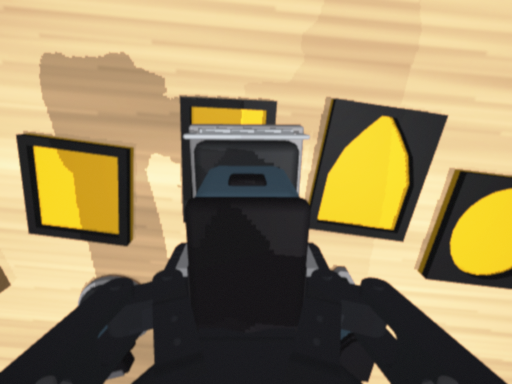

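The wrist view shows the held oblong sander centred, with the oblong insert ahead of it (front rim corners (181,97) and (276,101)), the square insert on the left and the iron insert on the right. The arm was still travelling. I'll use these corners as the second insert measurement.

```bash
python3 - <<'E'
from h import *
d=np.load("w2.npz");K,P=d["K"],d["P"]
for n,c in dict(sq=[(19,134),(131,147),(130,244),(30,233)],iron=[(330,98),(446,115),(404,240),(318,228)],obfront=[(181,97),(276,101)]).items():
    p=cast(K,P,c,.022)*1000;print(n,p.mean(0).round(),[round(np.linalg.norm(p[i]-p[i-1])) for i in range(len(p))],p[:,:2].round().tolist())
o=bot.get_obs();print(o["ee_pos"],o["tcp_rot"],o["qd"].round(1))
E
```

```text
sq [598. 297.  22.] [144, 146, 144, 146] [[671.0, 366.0], [668.0, 220.0], [524.0, 228.0], [528.0, 375.0]]
iron [ 660. -100.   22.] [173, 144, 172, 124] [[750.0, -26.0], [742.0, -170.0], [570.0, -164.0], [577.0, -40.0]]
obfront [738.  97.  22.] [117, 117] [[735.0, 156.0], [740.0, 39.0]]
[0.65503895 0.06354457 0.22955971] [-1.78677313e+02  2.72822026e-02  5.02489391e+00] [ 0.1  0.   0.3 -0.   0.1 -0. ]
```

Request:
{"op": "send_rows", "data": {
  "targets": "0 0 0 0 255;0 0 0 0 255;0 0 0 0 255"
}}

```text
time: 5.7
ee_pos: [0.6554, 0.0639, 0.2294]
tcp_rot: [-178.7, 0.0, 5.1]
wrist_force: [0.2, 0.2, -4.9]
opening: 0.0496
grasp_force: 75.1
```

```bash
python3 - <<'E'
from h import *
o=bot.get_obs();print(o["q"].round(1))
plan((.6525,.0945,.2,2.3),(.6525,.0945,.1,2.3),(.6525,.0945,.0735,2.3))
E
```

```text
[  5.   20.9  28.6  97.8   1.3 179.9]
row [ -0. -30.  30.] turn 2.8
row [ -0. -28. 130.] turn 2.8
row [ -0. -27. 157.] turn 2.8
```

q6 is at its limit: yaw = q1 + 180 − q6. The oblong fits either way round, so I'll turn it the long way to a tool yaw of 182°.

Request:
{"op": "send_rows", "data": {
  "targets": "0 -3 0 -10 255;0 -6 0 -20 255;0 -10 0 -30 255;0 -14 0 -40 255;0 -18 0 -50 255;0 -22 0 -60 255;0 -26 0 -70 255;0 -30 0 -80 255;0 -30 0 -90 255;0 -30 0 -100 255;0 -30 0 -110 255;0 -30 0 -120 255;0 -30 0 -130 255;0 -30 0 -140 255;0 -30 0 -150 255;0 -30 0 -160 255;0 -30 0 -170 255;0 -30 0 -177 255;0 -30 0 -177 255;0 -30 0 -177 255"
}}

```text
time: 8.2
ee_pos: [0.6527, 0.0939, 0.23]
tcp_rot: [178.7, -0.1, -178.1]
wrist_force: [-0.2, -0.2, -5.0]
opening: 0.0495
grasp_force: 75.3
```

```bash
python3 - <<'E'
from h import *
o=bot.get_obs();print(o["ee_pos"],o["tcp_rot"],o["q"].round(1))
plan((.6525,.0945,.1,182.3),(.6525,.0945,.0735,182.3))
E
```

```text
[0.65274698 0.09386648 0.22995724] [ 1.78673403e+02 -1.13015451e-01 -1.78094763e+02] [ 7.6 21.  28.9 97.9  1.3  5.7]
row [ -0.  -2. 130.] turn -360.4
row [ -0.  -3. 156.] turn -360.4
```

Request:
{"op": "send_rows", "data": {
  "targets": "0 -1 40 0 255;0 -2 80 0 255;0 -2 110 0 255;0 -2 130 0 255;0 -3 140 0 255;0 -3 148 0 255;0 -3 153 0 255;0 -3 156 0 255;0 -3 156 0 255;0 -3 156 0 255;0 -3 156 0 255"
}}

```text
time: 9.57
ee_pos: [0.6526, 0.0944, 0.0742]
tcp_rot: [178.7, -0.1, -177.9]
wrist_force: [0.0, 0.4, -5.6]
opening: 0.0494
grasp_force: 75.1
```

Request:
{"op": "send_rows", "data": {
  "targets": "0 0 1 0 255;0 0 1 0 200;0 0 1 0 120;0 0 1 0 0;0 0 1 0 0;0 0 1 0 0;0 0 1 0 0;0 0 -30 0 0;0 0 -80 0 0;0 0 -130 0 0;0 0 -150 0 0;0 0 -150 0 0"
}}

```text
time: 11.08
ee_pos: [0.6536, 0.091, 0.2257]
tcp_rot: [178.7, 0.1, -177.9]
wrist_force: [0.9, 0.5, -0.1]
opening: 0.0853
grasp_force: 0.0
```

```bash
python3 - <<'E'
from h import *
o=bot.get_obs();print(o["ee_pos"],o["tcp_rot"])
cv2.imwrite("pics/w3.png",np.rot90(camera("wrist"),2))
plan((.44,.09,.23,165-360))
E
```

```text
[0.65357359 0.09103979 0.2256762 ] [ 1.78657036e+02  8.01918426e-02 -1.77947154e+02]
row [213.   7.  -6.] turn 17.1
```

View pics/w3.png

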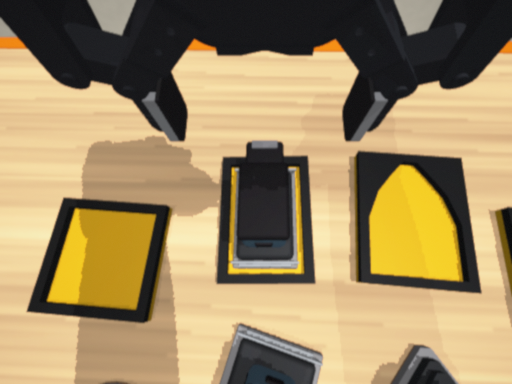

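The rotated view shows the oblong sander seated inside its cut-out with yellow all round. The square sander is just below it at (272,355). Square next.

Request:
{"op": "send_rows", "data": {
  "targets": "45 1 -6 4 0;95 3 -6 8 0;145 5 -6 12 0;190 7 -6 17 0;213 7 -6 17 0;213 7 -6 17 0;213 7 -6 17 0;213 7 -6 17 0"
}}

```text
time: 12.12
ee_pos: [0.4404, 0.0902, 0.2297]
tcp_rot: [178.8, -0.6, 165.1]
wrist_force: [0.1, 0.0, -0.5]
opening: 0.0858
grasp_force: 0.0
```

```bash
python3 - <<'E'
from h import *
o=bot.get_obs();print(o["ee_pos"],o["tcp_rot"],o["qd"].round(1))
im=camera("wrist");cv2.imwrite("pics/w4r.png",im);cv2.imwrite("pics/w4.png",cv2.resize(im[60:300,100:420],None,fx=2,fy=2))
K,P=cam("wrist",o);np.savez("w4.npz",K=K,P=P)
E
```

```text
[0.44038184 0.09017303 0.22967756] [178.79501298  -0.55172777 165.05250717] [ 0.  -0.   0.2  0.2 -0.  -0. ]
```

View pics/w4.png

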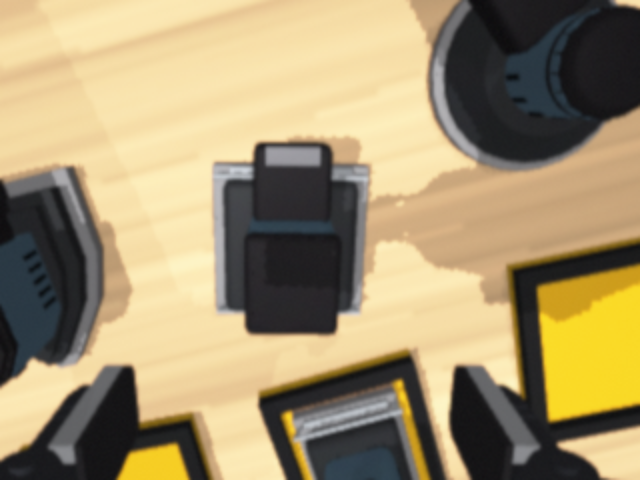

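The square sander's pad corners in the crop are (214,164), (369,165), (361,313) and (217,313), and its battery points up in the image.

```bash
python3 - <<'E'
from h import *
d=np.load("w4.npz");K,P=d["K"],d["P"]
p=cast(K,P,np.array([(214,164),(369,165),(361,313),(217,313)])/2+[100,60],.015)
print((p*1000).round(),[round(1000*np.linalg.norm(p[i]-p[i-1])) for i in range(4)],p.mean(0))
for i,j in ((3,0),(2,1)):
    f=p[i]-p[j];print(np.degrees(np.arctan2(f[1],f[0])))
for i,j in ((0,1),(3,2)):
    f=p[j]-p[i];print(np.degrees(np.arctan2(f[1],f[0]))-90)
c=p.mean(0)
plan((c[0],c[1],.15,165),(c[0],c[1],.063,165))
E
```

```text
[[395.  53.  15.]
 [422. 151.  15.]
 [523. 123.  15.]
 [496.  24.  15.]] [105, 102, 105, 103] [0.45881836 0.08762656 0.015     ]
-16.313840112420433
-15.712693280452806
-15.499825274520077
-15.493798995217801
row [-19.   1.  80.] turn 0.0
row [-20.  -1. 167.] turn 0.0
```

Request:
{"op": "send_rows", "data": {
  "targets": "-19 1 30 1 0;-19 1 80 1 0;-20 0 120 1 0;-20 -1 150 1 0;-20 -1 167 1 0;-20 -1 167 1 0;-20 -1 167 1 0;-20 -1 167 1 255;-20 -1 167 1 255;-20 -1 167 1 255;-20 -1 167 1 255;-20 -1 167 1 255;-20 -1 167 1 255;-20 -1 167 1 255"
}}

```text
time: 13.92
ee_pos: [0.4588, 0.0877, 0.0645]
tcp_rot: [178.8, -0.4, 164.1]
wrist_force: [-1.1, -1.4, 6.2]
opening: 0.0496
grasp_force: 72.7
```

```bash
python3 - <<'E'
from h import *
o=bot.get_obs();print(o["ee_pos"],o["tcp_rot"])
plan((.459,.088,.23,164),(.595,.300,.23,177.6),(.595,.300,.09,177.6))
E
```

```text
[0.45883556 0.08770434 0.06449582] [178.78050243  -0.41087977 164.0502997 ]
row [   1.    4. -165.] turn 0.1
row [ -71.  245. -161.] turn -13.5
row [-72. 242. -21.] turn -13.5
```

Request:
{"op": "send_rows", "data": {
  "targets": "0 1 -30 0 255;0 2 -80 0 255;0 3 -130 0 255;1 4 -165 0 255;-5 25 -165 -1 255;-18 65 -164 -4 255;-31 110 -163 -7 255;-44 155 -162 -10 255;-57 195 -161 -12 255;-66 228 -161 -13 255;-71 245 -161 -13 255;-71 245 -161 -13 255;-71 245 -161 -13 255;-71 245 -161 -13 255"
}}

```text
time: 15.68
ee_pos: [0.5941, 0.2998, 0.2287]
tcp_rot: [178.7, -0.2, 177.0]
wrist_force: [0.1, 0.1, -6.9]
opening: 0.0492
grasp_force: 76.0
```

```bash
python3 - <<'E'
from h import *
o=bot.get_obs();print(o["ee_pos"],o["tcp_rot"])
plan((.595,.300,.1,177.6),(.595,.300,.0755,177.6))
E
```

```text
[0.59408428 0.29976731 0.22865004] [178.70654725  -0.24537318 177.03572139]
row [ -1.  -3. 129.] turn -0.6
row [ -2.  -3. 153.] turn -0.6
```

Request:
{"op": "send_rows", "data": {
  "targets": "0 -1 40 0 255;-1 -2 80 -1 255;-1 -3 110 -1 255;-1 -3 129 -1 255;-1 -3 139 -1 255;-2 -3 146 -1 255;-2 -3 151 -1 255;-2 -3 153 -1 255;-2 -3 153 -1 255;-2 -3 153 -1 255;-2 -3 153 -1 255"
}}

```text
time: 17.05
ee_pos: [0.5959, 0.3007, 0.0761]
tcp_rot: [178.7, -0.2, 178.1]
wrist_force: [0.4, -0.7, -6.8]
opening: 0.0495
grasp_force: 75.9
```

Request:
{"op": "send_rows", "data": {
  "targets": "0 0 1 0 255;0 0 1 0 200;0 0 1 0 120;0 0 1 0 0;0 0 1 0 0;0 0 1 0 0;0 0 1 0 0;0 0 -30 0 0;0 0 -80 0 0;0 0 -130 0 0;0 0 -150 0 0;0 0 -150 0 0"
}}

```text
time: 18.55
ee_pos: [0.5969, 0.2975, 0.2277]
tcp_rot: [178.6, -0.0, 178.1]
wrist_force: [0.6, -0.1, -0.4]
opening: 0.0854
grasp_force: 0.0
```

```bash
python3 - <<'E'
from h import *
o=bot.get_obs();print(o["ee_pos"],o["tcp_rot"])
plan((.38,.25,.23,207))
E
```

```text
[0.59687127 0.29748172 0.22766773] [ 1.78594670e+02 -2.83475807e-02  1.78054366e+02]
row [215. -55.  -4.] turn -28.9
```

Request:
{"op": "send_rows", "data": {
  "targets": "40 -10 -4 -6 0;85 -22 -4 -12 0;130 -33 -4 -18 0;175 -45 -4 -24 0;205 -52 -4 -28 0;215 -55 -4 -29 0;215 -55 -4 -29 0;215 -55 -4 -29 0;215 -55 -4 -29 0"
}}

```text
time: 19.68
ee_pos: [0.3801, 0.2495, 0.2288]
tcp_rot: [178.8, 0.4, -153.0]
wrist_force: [-0.7, 0.0, -0.8]
opening: 0.0853
grasp_force: 0.0
```

```bash
python3 - <<'E'
from h import *
o=bot.get_obs();print(o["ee_pos"],o["tcp_rot"],o["qd"].round(1))
im=camera("wrist");cv2.imwrite("pics/w5r.png",im);cv2.imwrite("pics/w5.png",cv2.resize(im[60:300,100:420],None,fx=2,fy=2))
K,P=cam("wrist",o);np.savez("w5.npz",K=K,P=P)
E
```

```text
[0.38012386 0.24954239 0.2287569 ] [ 178.75896697    0.41095496 -153.00014414] [ 0.2 -0.3 -0.   0.2  0.1 -0.1]
```

View pics/w5.png

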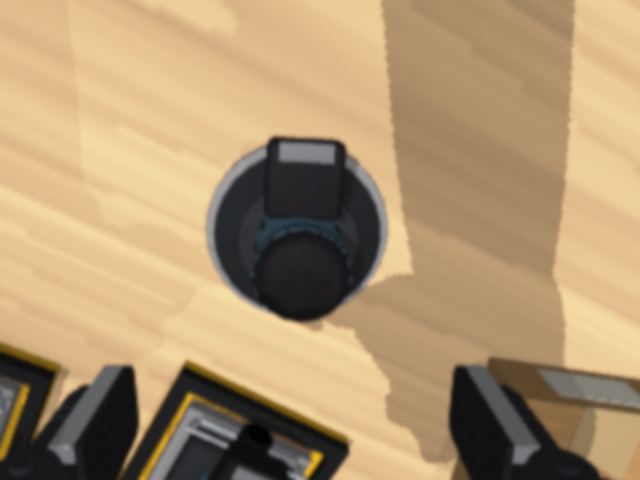

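The round pad spans crop columns 208–386, centred near (297,228). The black top's centre is at (302,275), and the carton is at the lower right, clear of it.

```bash
python3 - <<'E'
from h import *
from scipy.optimize import least_squares
d=np.load("w5.npz");K,P=d["K"],d["P"]
im=cv2.imread("pics/w5r.png")
pts=np.array([(208,228),(386,226),(235,165),(372,170),(222,280),(372,280),(250,148)])/2+[100,60]
p=cast(K,P,pts,.013)[:,:2]
r=least_squares(lambda v:np.hypot(*(p-v[:2]).T)-v[2],[.38,.25,.06]);print(r.x,r.fun.round(4))
print(cast(K,P,np.array([(302,275)])/2+[100,60],.11))
c=r.x
plan((c[0],c[1],.15,207-360),(c[0],c[1],.063,207-360))
E
```

```text
[0.38968516 0.26307232 0.06261043] [-0.0013 -0.0024 -0.0014  0.0015  0.0012  0.0009  0.0016]
[[0.38785348 0.26102977 0.11      ]]
row [-14.   6.  79.] turn 0.0
row [-14.   4. 166.] turn 0.0
```

Request:
{"op": "send_rows", "data": {
  "targets": "-14 6 30 0 0;-14 6 79 0 0;-14 5 120 0 0;-14 4 150 0 0;-14 4 166 0 0;-14 4 166 0 0;-14 4 166 0 0;-14 4 166 0 255;-14 4 166 0 255;-14 4 166 0 255;-14 4 166 0 255;-14 4 166 0 255;-14 4 166 0 255;-14 4 166 0 255"
}}

```text
time: 21.48
ee_pos: [0.3903, 0.2632, 0.0648]
tcp_rot: [178.8, 0.6, -153.0]
wrist_force: [-1.8, -0.8, 7.5]
opening: 0.0507
grasp_force: 72.8
```

```bash
python3 - <<'E'
from h import *
o=bot.get_obs();print(o["ee_pos"],o["tcp_rot"],o["q"].round(1))
y=o["tcp_rot"][2]
plan((.389,.262,.25,y),(.48,0,.25,y),(.5885,-.297,.25,y))
E
```

```text
[0.39027682 0.26317398 0.06481857] [ 178.80734569    0.56868376 -152.96357462] [ 33.3  -6.5 -19.7  76.1   1.1   6.3]
row [  -0.    3. -185.] turn -0.0
row [  38. -271. -191.] turn -0.0
row [  76. -585. -198.] turn -0.0
```

Request:
{"op": "send_rows", "data": {
  "targets": "0 1 -30 0 255;0 2 -80 0 255;0 3 -130 0 255;0 3 -175 0 255;2 -15 -186 0 255;8 -55 -187 0 255;14 -100 -188 0 255;20 -145 -189 0 255;26 -190 -190 0 255;32 -235 -191 0 255;38 -280 -192 0 255;44 -325 -193 0 255;50 -370 -194 0 255;56 -415 -195 0 255;62 -460 -196 0 255;68 -505 -197 0 255;73 -545 -198 0 255;75 -575 -198 0 255;76 -585 -198 0 255;76 -585 -198 0 255"
}}

```text
time: 23.98
ee_pos: [0.5884, -0.2969, 0.247]
tcp_rot: [178.7, 0.4, -153.0]
wrist_force: [-0.2, -0.0, -6.9]
opening: 0.0505
grasp_force: 76.2
```

Request:
{"op": "send_rows", "data": {
  "targets": "0 0 0 0 255;0 0 0 0 255;0 0 0 0 255"
}}

```text
time: 24.35
ee_pos: [0.5885, -0.2962, 0.2486]
tcp_rot: [178.8, 0.5, -152.9]
wrist_force: [-0.5, -0.5, -6.2]
opening: 0.0509
grasp_force: 76.2
```

```bash
python3 - <<'E'
from h import *
o=bot.get_obs();print(o["ee_pos"],o["tcp_rot"],o["q"].round(1))
y=o["tcp_rot"][2]
plan((.5885,-.297,.1,y),(.5885,-.297,.076,y))
E
```

```text
[ 0.58854679 -0.29616752  0.24863605] [ 178.77686935    0.48348215 -152.91127463] [-27.2  22.5  32.9 101.2   1.1 -54.3]
row [  2.  -4. 149.] turn -0.0
row [  2.  -4. 173.] turn -0.0
```

Request:
{"op": "send_rows", "data": {
  "targets": "0 -1 40 0 255;1 -2 85 0 255;2 -3 125 0 255;2 -4 149 0 255;2 -4 159 0 255;2 -4 166 0 255;2 -4 171 0 255;2 -4 173 0 255;2 -4 173 0 255;2 -4 173 0 255;2 -4 173 0 255"
}}

```text
time: 25.72
ee_pos: [0.5883, -0.2973, 0.0753]
tcp_rot: [178.8, 0.5, -153.0]
wrist_force: [0.7, -0.4, -6.5]
opening: 0.0505
grasp_force: 76.0
```

Request:
{"op": "send_rows", "data": {
  "targets": "0 0 0 0 255;0 0 0 0 200;0 0 0 0 120;0 0 0 0 0;0 0 0 0 0;0 0 0 0 0;0 0 0 0 0;0 0 -30 0 0;0 0 -80 0 0;0 0 -130 0 0;0 0 -152 0 0;0 0 -152 0 0;0 0 -152 0 0"
}}

```text
time: 27.35
ee_pos: [0.5884, -0.3006, 0.2255]
tcp_rot: [178.7, 0.4, -153.0]
wrist_force: [-0.4, 0.0, -0.7]
opening: 0.0853
grasp_force: 0.0
```

```bash
python3 - <<'E'
from h import *
plan((.42,-.087,.23,179-360))
E
```

```text
row [ 53. 267.   1.] turn 28.0
```

Request:
{"op": "send_rows", "data": {
  "targets": "8 40 0 4 0;17 85 0 9 0;26 130 0 14 0;35 175 1 19 0;44 220 1 24 0;50 252 1 27 0;53 267 1 28 0;53 267 1 28 0;53 267 1 28 0;53 267 1 28 0"
}}

```text
time: 28.6
ee_pos: [0.4202, -0.0876, 0.2308]
tcp_rot: [178.7, -0.2, 179.0]
wrist_force: [-0.6, -0.8, 0.4]
opening: 0.0853
grasp_force: 0.0
```

```bash
python3 - <<'E'
from h import *
o=bot.get_obs();print(o["ee_pos"],o["tcp_rot"],o["qd"].round(1))
im=camera("wrist");cv2.imwrite("pics/w6r.png",im);cv2.imwrite("pics/w6.png",cv2.resize(im[60:300,100:420],None,fx=2,fy=2))
K,P=cam("wrist",o);np.savez("w6.npz",K=K,P=P)
E
```

```text
[ 0.42017721 -0.08759676  0.23083047] [178.67490377  -0.23031244 179.03480138] [-0.  -0.   0.1  0.1 -0.   0.2]
```

View pics/w6.png

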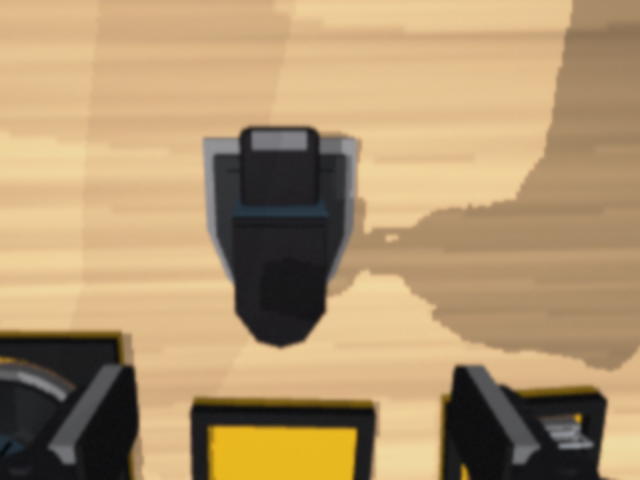

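The iron's rear pad corners are at crop (204,138) and (357,138). Its top block spans columns 235–328, with the nose down in the image.

```bash
python3 - <<'E'
from h import *
d=np.load("w6.npz");K,P=d["K"],d["P"]
f=lambda a,z:cast(K,P,np.array(a)/2+[100,60],z)
r=f([(204,139),(357,139)],.015);e=r[1]-r[0];L=np.linalg.norm(e)
yaw=np.arctan2(e[1],e[0])-np.pi/2
print(r,L,np.degrees(yaw)); c=r.mean(0)[:2]+.068*np.array([np.cos(yaw),np.sin(yaw)]);print("c",c)
t=f([(234,250),(328,250),(235,310),(326,310),(235,220),(327,220)],.105);print("top",t.round(4))
im=cv2.imread("pics/top0.png");Kt,Pt=cam("top")
print("tip top0",cast(Kt,Pt,[(130+456/3,180+59/3)],.015))
plan((c[0]-.008,c[1],.15,179),(c[0]-.008,c[1],.063,179))
E
```

```text
[[ 0.36997418 -0.13970828  0.015     ]
 [ 0.37188817 -0.04058556  0.015     ]] 0.09914120067791506 -1.1062045694254523
c [ 0.4389185  -0.09145971]
top [[ 0.4191 -0.1156  0.105 ]
 [ 0.4203 -0.067   0.105 ]
 [ 0.4525 -0.1168  0.105 ]
 [ 0.4538 -0.068   0.105 ]
 [ 0.4033 -0.1143  0.105 ]
 [ 0.4044 -0.0676  0.105 ]]
tip top0 [[ 0.5032658  -0.09404932  0.015     ]]
row [-11.  -6.  81.] turn 0.0
row [-11.  -8. 168.] turn 0.0
```

Request:
{"op": "send_rows", "data": {
  "targets": "-11 -5 30 1 0;-11 -6 81 1 0;-11 -7 120 1 0;-11 -8 150 1 0;-11 -8 168 1 0;-11 -8 168 1 0;-11 -8 168 1 0;-11 -8 168 1 255;-11 -8 168 1 255;-11 -8 168 1 255;-11 -8 168 1 255;-11 -8 168 1 255;-11 -8 168 1 255;-11 -8 168 1 255"
}}

```text
time: 30.4
ee_pos: [0.431, -0.0916, 0.0644]
tcp_rot: [178.7, -0.1, 178.1]
wrist_force: [-0.2, 1.6, 5.8]
opening: 0.0492
grasp_force: 73.8
```

```bash
python3 - <<'E'
from h import *
o=bot.get_obs();print(o["ee_pos"],o["tcp_rot"])
x,y=.658-.008,-.098
plan((.431,-.091,.23,178.),(x,y,.23,177.5),(x,y,.076,177.5))
E
```

```text
[ 0.43098853 -0.09156129  0.06442912] [ 1.78714101e+02 -9.03811214e-02  1.78060106e+02]
row [   0.    4. -166.] turn 0.1
row [-219.    5. -166.] turn 0.6
row [-219.    1.  -12.] turn 0.6
```

Request:
{"op": "send_rows", "data": {
  "targets": "0 1 -30 0 255;0 2 -80 0 255;0 3 -130 0 255;0 4 -166 0 255;-18 4 -166 0 255;-58 4 -166 1 255;-103 4 -166 1 255;-148 5 -166 1 255;-188 5 -166 1 255;-210 5 -166 1 255;-219 5 -166 1 255;-219 5 -166 1 255;-219 5 -166 1 255;-219 5 -166 1 255"
}}

```text
time: 32.15
ee_pos: [0.6492, -0.0977, 0.2292]
tcp_rot: [178.7, -0.2, 177.0]
wrist_force: [-0.0, 0.5, -5.8]
opening: 0.0494
grasp_force: 75.7
```

```bash
python3 - <<'E'
from h import *
o=bot.get_obs();print(o["ee_pos"],o["tcp_rot"])
x,y=.658-.008,-.098
plan((x,y,.1,177.5),(x,y,.0755,177.5))
E
```

```text
[ 0.64924126 -0.09772701  0.22923852] [178.6936219   -0.18790606 177.04962201]
row [ -1.  -3. 129.] turn -0.5
row [ -1.  -4. 154.] turn -0.5
```

Request:
{"op": "send_rows", "data": {
  "targets": "0 -1 40 0 255;-1 -2 80 0 255;-1 -3 110 0 255;-1 -3 129 0 255;-1 -3 139 0 255;-1 -4 146 0 255;-1 -4 151 0 255;-1 -4 153 0 255;-1 -4 153 0 255;-1 -4 153 0 255;-1 -4 153 0 255"
}}

```text
time: 33.52
ee_pos: [0.6504, -0.0982, 0.0758]
tcp_rot: [178.7, -0.2, 177.1]
wrist_force: [0.3, -0.1, -6.6]
opening: 0.0492
grasp_force: 75.5
```

Free of contact with the underside about 11 mm up, so it's inside the cut-out. I'll release, lift and pull back toward the robot for a final look.

Request:
{"op": "send_rows", "data": {
  "targets": "0 0 1 0 255;0 0 1 0 200;0 0 1 0 120;0 0 1 0 0;0 0 1 0 0;0 0 1 0 0;0 0 1 0 0;0 0 -30 0 0;0 0 -80 0 0;0 0 -130 0 0;20 0 -155 0 0;60 0 -165 0 0;110 0 -170 0 0;160 0 -170 0 0;200 0 -170 0 0;240 0 -170 0 0;260 0 -170 0 0;260 0 -170 0 0;260 0 -170 0 0"
}}

```text
time: 35.9
ee_pos: [0.3917, -0.0889, 0.2466]
tcp_rot: [178.7, -0.2, 177.1]
wrist_force: [0.5, 0.2, -0.2]
opening: 0.0856
grasp_force: 0.0
```

```bash
python3 - <<'E'
from h import *
a=camera("top");b=camera("scene");cv2.imwrite("pics/top9.png",cv2.resize(a[120:220,120:390],None,fx=2.9,fy=2.9,interpolation=cv2.INTER_CUBIC))
cv2.imwrite("pics/scene9.png",cv2.resize(b[120:345,60:360],None,fx=2.6,fy=2.6))
E
```

```text
(no output)
```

View pics/top9.png

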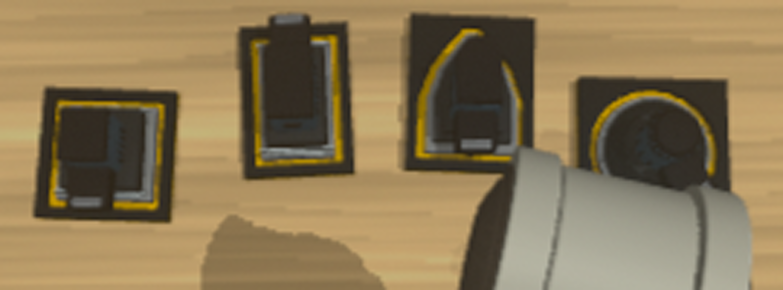

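View pics/scene9.png

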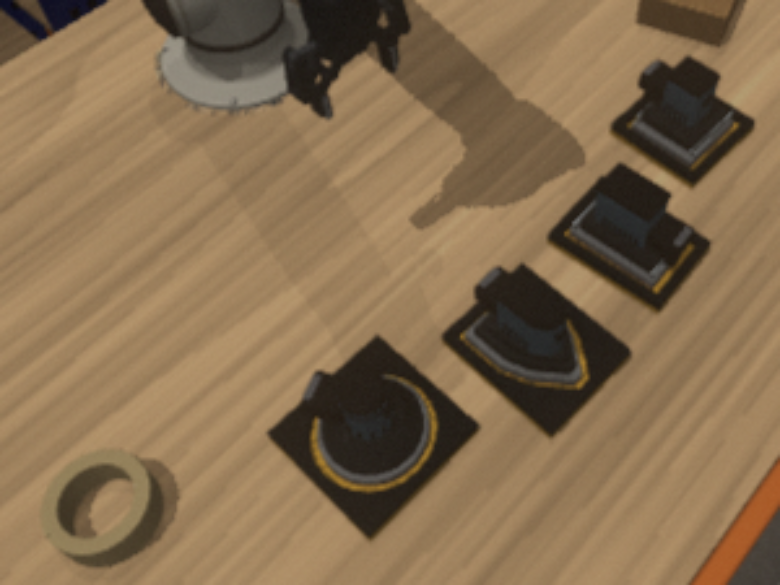

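Both pictures show yellow margins around all four pads: square (105,155), oblong (295,100), iron (470,95) and round (655,140) in the top crop. The sanders are seated and upright, the gripper is clear, and the carton and tape are untouched.

```bash
python3 -c "
from workcell import ticket
print(ticket.job_done())"
```

```text
the job is handed in; nothing more can be done
None
```

All four sanders are released pad down in their matching inserts, and the job is handed in at about 36 s; the final pictures show every pad inside its cut-out, but the hand-in call returned no verdict.

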